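Drop the locking bar behind the drawer cabinet's keepers and hold it pressed home

ROBOT

A 7-joint arm with a two-finger parallel gripper is mounted at the origin on the work surface. World frame = base frame: x ahead of the robot, y to its left, z up, the work surface at z = 0. Lengths are in m, angles in rad, forces in N, time in s.
With the tool pointing down it reaches from about 0.425 to 0.875 m from the base axis. Payload 4.7 kg.
Tool frame: the origin (TCP) lies at the very end of the fingers, on their centre line; the grasp point (between the pads) lies behind it (r.hold_point_z is the z of the grasp point in the tool frame, in m); z points along the fingers, y is the line along which they close (so a half turn about z gives the same grasp; the last joint's range is limited). The gripper opens to 85 mm and grips with 20 to 120 N. Pads are 22 mm wide; open, the fingers measure 114 mm over their backs; the gripper's body (76 mm by 85 mm) begins 54 mm behind the grasp point. The pads swing forward as they close: fully open they stand 13 mm farther back than shut.
Start: joints at [-1.254, 0.321, -0.07, 1.45, 0.023, 1.371, -0.057], TCP at [0.194, 0.62, 0.231] pointing down, gripper open.
Joint ranges: [-2.86, 2.86], [-0.3, 2.09], [-1.38, 1.24], [0.06, 2.45], [-1.56, 4.7], [0.09, 2.05], [-2.69, 2.69]. Speed limits (rad/s): [2.57, 2.57, 3.14, 3.14, 3.14, 3.14, 3.14].

INTERFACE

Orientations are given as a 3x3 rotation matrix whose columns are the frame's x, y, z axes.
In Python, from workcell import r gives the robot as it stands.
- The arm moves only by the shell command python3 -m jog 'ROWS' [FORCE]. ROWS is JSON, a list of rows, each a list of 3 entries, a list of its own where there are three numbers: the shift along the world's x, y, z as a fraction of full scale, then the turn, a rotation vector about the world's x, y, z as a fraction of full scale, then the gripper command: -1 is shut, 1 is fully open, values between are in proportion. In form: [[[tx, ty, tz], [wx, wy, wz], jaw], ...]. A call has 1 to 5 rows; each row is the pose to reach, as a shift and turn from the pose commanded when the call began; what a row does not reach only later rows make up. Full scale, the value 1, is 200 mm for a shift and 45 degrees for a turn. A row lasts 1/10 s, in which the tool goes at most 50 mm and 8.59 degrees, less where a joint would pass 70% of its speed; a pose out of reach is approached as far as the arm can. A call with a number of a shift or a turn outside -1 to 1 is refused whole. A call with a gripper value outside its range is refused whole. The fingers move at their own pace and stop on an object; FORCE is the grip in N (left out, the last holds). Time passes only in rows, so rows that repeat a pose let the fingers close. It gives the time, the measured TCP pose, the force, the opening and the grip force at its end, in the units of the state.
- r.get_obs(): the state, without advancing time (a new reading comes with each control period).
- r.snapshot(name): name is "side" or "top" or "wrist"; returns a dict with "img" (420x560x3 uint8, red, green, blue), "z_map" (420x560 float32, m along the optical axis (not along the pixel's ray), 0 where there is no reading), "K" (3x3 intrinsics, pixels), "pose" (4x4, takes a point from camera to world coordinates); the wrist camera has in their place "hand_eye" (4x4, takes a point from camera to tool coordinates, whose origin is the TCP and whose axes are the flange's). Camera axes: x right, y up, looking along -z (the intrinsics and any distortion apply to the point x, -y, -z); pixel columns grow to the right and rows downward; lengths in m; the calibration is good to about 2 mm. A picture is of the moment at which its call begins: read the wrist's pose just before it.
- r.finish_job(): hands the job in; it is judged then, once.
Trained networks look in the newest picture that a camera, given by its name, has taken for a name from the list of things; names that differ only in an ending like _2 or _b are one class to them, and where a whole thing is asked for, a point or a joint stands for the part that bears it (a point fixed in the world has none). Each returns a list of dicts, best first, with "conf" (0 to 1); they miss things now and then, are a little off and sometimes report something else, mostly with a low value. They report only what shows in the picture. A call takes as long as a camera call. They do not tell look-alikes from the thing itself.
- r.look_for(camera, name): "xy" ([column, row] in pixels, amid what is visible of it).
- r.tip_of(camera, name): "xy" ([column, row] in pixels: a listed point, or the origin of a listed thing).
The state is a dict: "time_s": time; "qpos": joint angles; "joint_velocities": joint speeds; "effort": joint torques, N m; "position": TCP position; "ee_rot": TCP orientation; "contact_force": force on the tool from outside, world axes, zero at the start; "ft_torque": the same for the moment, N m; "opening": finger opening in m; "grasp_force": force on a finger pad.
Only numpy, scipy, OpenCV 4.12 (cv2) and the standard library are available. Lean on these libraries where they do the work, as an engineer would, in place of code of your own. Each camera call takes 0.05 s, during which the arm holds its last target. There are 200 camera calls.

TASK

Lock up the little drawer cabinet: pull the flat steel locking bar up out of the slotted wooden tool block, carry it to the cabinet and slide it down behind the two keepers on the front, first through the upper one and on into the lower one. There is a spring at the bottom: press the bar down against it until it is fully home, and finish while still gripping the bar and pressing it down, so that I can put the padlock on. Do not disturb the two other tools in the block or the padlock.

Things in the scene. Friction and masses are not known exactly. Their poses are not given: they have to be found in the camera images.
- bar_grip (a point): Where to grip the locking bar: on its centre line, 15 mm below its top, 180 mm above its foot. Bar axes: z up along it, x along its 24 mm width, y through its 10 mm thickness. Grip across the width; fingertips no lower than 35 mm below the top, to stay above the cabinet's lug at home.
- bar_mid (a point): Middle of the locking bar: plain flat bare-steel bar, 195 mm long, 24 x 10 mm, about 220 g, dark 9 mm padlock hole 46 mm below its top. It stands upright in any one of the block's three slots, 60 mm deep with 1 to 3 mm play; its top is 205 mm above the bench, higher than the round wooden handles in the other two slots.
- bar_foot (a point): Centre of the underside of the bar's foot; the lowest 8 mm are narrowed to 18 x 6 mm as a lead-in. Axes as bar_grip.
- block_top (a point): Centre of the top of the fixed hardwood tool block, 85 x 190 x 70 mm high, with three like slots along its y axis at y = -55, 0, +55 mm, each about 27 mm along x and 13 mm along y, their floors 60 mm below this face. z up.
- channel_mouth (a point): Centre of the flared mouth of the upper keeper, 144 mm above the bench, in the middle of the cabinet's front. x points into the cabinet, y along its width, z up. The keeper is a U-shaped steel strap; channel between its lip and the cabinet: 28 mm (y) x 14 mm (x), centred here, straight from 117 to 135 mm above the bench. The bar goes in with its width along y, either way round.
- keeper_low (a point): Centre of the flared mouth of the lower keeper, straight below the upper, 30 mm above the bench; same channel, straight part up to 23 mm. Both flares lead in about 5 mm from the front and the sides. Axes as channel_mouth.
- channel_foot (a point): Where the centre of the bar's foot is when the bar is fully home: 6 mm above the bench, in the lower keeper. Axes as channel_mouth.
- lug (a point): Top of the padlock lug: steel plate 18 mm wide, 3 mm thick on the cabinet's roof, 163 mm above the bench, 19.5 mm behind the channel's centre. Bring the bar in from the front or with its foot higher than this. The cabinet is fixed, dark steel, 340 wide, 220 deep, 145 mm high, two grey drawers; top front edge rounded 8 mm; wire pulls stick out 23 mm at 90 mm either side of the channel.
- spring_pad (a joint): Travel (m) of the sprung pad that the bar's foot meets inside the lower keeper: 0 = up (pad 14 mm above the bench), 0.008 = fully down on its stop, the bar home. It pushes up with about 5 N at 0, rising evenly to 12 N at 0.008, so it lifts the bar by some 8 mm if the bar is not held down.
- screwdriver: Bystander in another slot of the block: screwdriver with turned wooden handle, 33 mm thick, 88 mm high above the block. Origin where the handle meets the block.
- file: Bystander in another slot of the block: file, only its dark wooden handle shows, 31 mm thick, 100 mm high above the block. Origin where the handle meets the block.
- padlock: Bystander: open brass padlock lying flat, about 70 x 40 x 16 mm. Origin under its middle.
Mind the look-alikes: they are no part of the job. There is more than one size of the part that bears block_top; the job needs the larger.

How it is judged:
By the outcome, as a careful person would: the job done as asked, in the order asked, and still so for the second after the job is handed in, while the arm keeps its last pose, push and grip.
It also fails if it takes over 54 s, if anything falls off the work surface, if the arm or the gripper's body presses on something with over 40 N, if the wrist force passes 120 N, or if a joint passes its speed limit or range.

## Working session

There is one attempt and no reset: what is moved stays moved. The work goes in short steps, Python scripts to look and compute and a shell command to move; the robot and the scene stay as the last step left them, time stands still between calls to the robot, and variables do not carry over. Pictures are saved under pics/ and viewed, at most 10 in all, crops included, and the job is handed in when it is done.

```bash
mkdir -p pics; cat > h.py <<'E'
import numpy as np, cv2
from workcell import r
def cam(n):
    o=r.get_obs(); s=r.snapshot(n)
    if n=="wrist":
        T=np.eye(4); T[:3,:3]=np.array(o["ee_rot"]); T[:3,3]=o["position"]; P=T@np.array(s["hand_eye"])
    else: P=np.array(s["pose"])
    return s,P
def pt(s,P,xy,z=None,depth=None):
    K=np.array(s["K"]); u,v=xy
    d=np.array([(u-K[0,2])/K[0,0],-(v-K[1,2])/K[1,1],-1.])
    if z is not None:
        w=P[:3,:3]@d; t=(z-P[2,3])/w[2]; return P[:3,3]+t*w
    if depth is None:
        a=s["z_map"][int(v)-1:int(v)+2,int(u)-1:int(u)+2]; a=a[a>0]; depth=np.median(a) if a.size else 0
    return P[:3,3]+P[:3,:3]@(d*depth)
def proj(s,P,X):
    K=np.array(s["K"]); c=P[:3,:3].T@(np.array(X)-P[:3,3]); return [K[0,0]*c[0]/-c[2]+K[0,2],K[1,1]*-c[1]/-c[2]+K[1,2]]
def save(f,im): cv2.imwrite(f,im[:,:,::-1])
E
python3 - <<'E'
from h import *
print(r.hold_point_z, {k:np.round(v,3).tolist() for k,v in r.get_obs().items()})
np.set_printoptions(precision=3,suppress=True)
for n in("top","side"):
    s,P=cam(n); save(f"pics/{n}0.png",s["img"]); print(n,P[:3,3],P[:3,2],s["K"][0][0],[k for k in s])
    for t in("bar_grip","bar_foot","block_top","channel_mouth","keeper_low","lug","screwdriver","file","padlock"):
        for d in r.tip_of(n,t)[:3]: print(t,np.round(d["xy"]),round(d["conf"],2),pt(s,P,d["xy"]))
E
```

```text
-0.0187 {'time_s': 0.0, 'qpos': [-1.254, 0.322, -0.07, 1.452, 0.023, 1.371, -0.057], 'joint_velocities': [0.0, -0.001, -0.002, 0.001, 0.001, 0.001, -0.0], 'effort': [0.0, -49.36, -0.382, -31.432, 0.013, 0.012, -0.0], 'position': [0.194, 0.62, 0.23], 'ee_rot': [[-0.955, 0.298, -0.0], [0.298, 0.955, -0.002], [-0.0, -0.002, -1.0]], 'contact_force': [-0.166, 0.62, -0.762], 'ft_torque': [-0.017, 0.018, 0.015], 'grasp_force': 0.0, 'opening': 0.085}
top [ 0.525 -0.077  1.412] [-0.03  -0.022  0.999] 521.9175951714541 ['img', 'z_map', 'K', 'pose']
bar_grip [375. 247.] 0.69 [ 0.495 -0.29   0.133]
bar_grip [360. 259.] 0.56 [ 0.467 -0.245  0.202]
bar_grip [159. 190.] 0.52 [ 0.633  0.276 -0.001]
block_top [375. 250.] 0.6 [ 0.488 -0.287  0.151]
block_top [287. 245.] 0.58 [ 0.491 -0.076  0.007]
channel_mouth [160. 190.] 0.62 [ 0.632  0.273 -0.001]
lug [159. 196.] 0.83 [0.608 0.238 0.145]
screwdriver [395. 245.] 0.76 [ 0.501 -0.337  0.145]
file [372. 248.] 0.61 [ 0.49  -0.29   0.089]
padlock [289. 168.] 0.45 [ 0.698 -0.077  0.017]
side [0.474 0.535 0.743] [-0.107  0.708  0.698] 443.4993661434412 ['img', 'z_map', 'K', 'pose']
bar_grip [341. 141.] 0.69 [ 0.467 -0.242  0.19 ]
bar_grip [225. 340.] 0.17 [0.61  0.22  0.145]
block_top [330. 165.] 0.85 [ 0.486 -0.286  0.087]
block_top [316. 241.] 0.77 [ 0.497 -0.079  0.049]
channel_mouth [212. 347.] 0.56 [0.629 0.227 0.135]
keeper_low [218. 385.] 0.82 [0.602 0.287 0.146]
keeper_low [225. 345.] 0.56 [0.603 0.236 0.163]
lug [226. 344.] 0.59 [0.604 0.23  0.154]
screwdriver [323. 151.] 0.61 [ 0.507 -0.34   0.085]
file [333. 163.] 0.78 [ 0.48  -0.289  0.092]
padlock [226. 247.] 0.63 [ 0.69  -0.066  0.013]
```

```bash
python3 -c "
import cv2;a=cv2.imread('pics/top0.png');b=cv2.imread('pics/side0.png');print(a.shape)"
```

```text
(420, 560, 3)
```

View pics/top0.png

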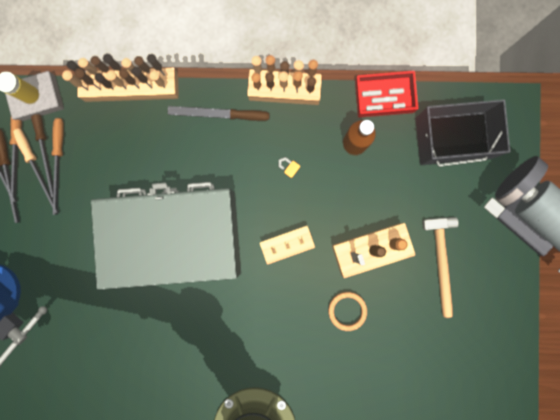

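View pics/side0.png

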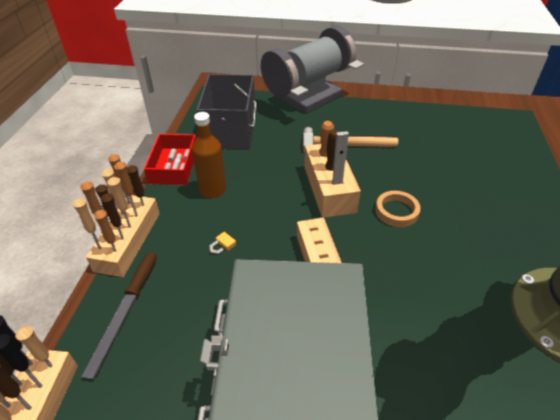

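The top view shows the look-alikes. There is a small block at (287,245), and racks with round handles at (127,80) and (285,85), neither of which is the job. The larger block is at (375,250), with the flat bar in its left slot at (357,259), the file at (379,251) and the screwdriver at (400,244). In the side view the bar, with its dark hole, is at (341,155). The cabinet front faces +x, with the keeper and lug at about (160,190) in the top view. I'll go up and over the cabinet, looking at it on the way.

```bash
python3 -m jog '[[[0.2,-0.1,0.2],[0,0,0],1],[[0.4,-0.2,0.4],[0,0,0],1],[[0.6,-0.35,0.5],[0,0,0],1],[[0.75,-0.5,0.6],[0,0,0],1],[[0.9,-0.65,0.7],[0,0,0],1]]'
python3 -m jog '[[[0.2,-0.15,0.1],[0,0,0.1],1],[[0.4,-0.3,0.15],[0,0,0.2],1],[[0.6,-0.45,0.2],[0,0,0.3],1],[[0.75,-0.6,0.2],[0,0,0.35],1],[[0.85,-0.7,0.2],[0,0,0.35],1]]'
python3 -m jog '[[[0.2,-0.1,0],[0,0,0],1],[[0.3,-0.2,0],[0,0,0],1],[[0.3,-0.2,0],[0,0,0],1]]'
python3 - <<'E'
from h import *
np.set_printoptions(precision=3,suppress=True)
s,P=cam("wrist"); save("pics/w1.png",s["img"])
o=r.get_obs();print(o["position"],o["ee_rot"],P[:3,3],P[:3,2])
for t in("channel_mouth","keeper_low","lug","channel_foot"):
        for d in r.tip_of("wrist",t)[:3]: print(t,np.round(d["xy"]),round(d["conf"],2),pt(s,P,d["xy"]))
E
```

```text
time_s: 1.5
position: [0.3645, 0.4995, 0.3654]
ee_rot: [[-0.955, 0.298, 0.0], [0.298, 0.955, 0.001], [-0.0, 0.001, -1.0]]
contact_force: [0.9, 0.3, 1.4]
opening: 0.0856
grasp_force: 0.0
time_s: 2.0
position: [0.5367, 0.3565, 0.4049]
ee_rot: [[-0.999, 0.033, 0.002], [0.033, 0.999, -0.001], [-0.002, -0.001, -1.0]]
contact_force: [0.1, -0.3, -0.1]
opening: 0.0856
grasp_force: 0.0
time_s: 2.3
position: [0.5969, 0.3153, 0.4033]
ee_rot: [[-0.999, 0.037, 0.001], [0.037, 0.999, -0.004], [-0.001, -0.004, -1.0]]
contact_force: [0.6, 0.1, -0.0]
opening: 0.0854
grasp_force: 0.0
[0.595 0.318 0.404] [[-0.999  0.033 -0.   ]
 [ 0.033  0.999 -0.001]
 [ 0.    -0.001 -1.   ]] [0.513 0.319 0.546] [-0.329  0.015  0.944]
channel_mouth [215. 194.] 0.85 [0.631 0.235 0.135]
keeper_low [ 38. 219.] 0.62 [ 0.696 -0.07   0.015]
lug [209. 177.] 0.58 [0.603 0.236 0.162]
channel_foot [ 39. 219.] 0.29 [ 0.695 -0.069  0.014]
```

View pics/w1.png

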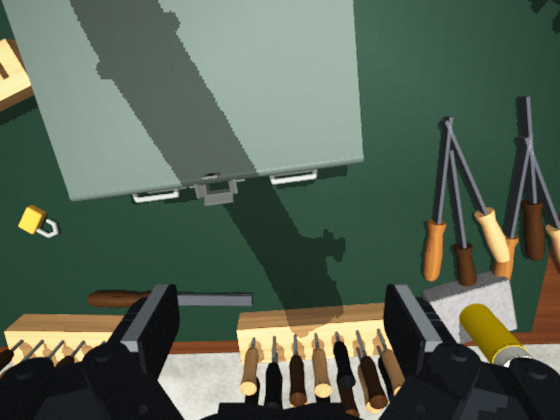

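The wrist view shows the keeper at (216,191), the lug at (210,177) and the pulls at (156,196) and (293,177). I'll look from closer.

```bash
python3 -m jog '[[[0.05,-0.1,-0.2],[0,0,0],1],[[0.1,-0.25,-0.4],[0,0,0],1],[[0.15,-0.35,-0.6],[0,0,0],1],[[0.15,-0.4,-0.6],[0,0,0],1],[[0.15,-0.4,-0.6],[0,0,0],1]]'
python3 - <<'E'
from h import *
np.set_printoptions(precision=4,suppress=True)
s,P=cam("wrist"); save("pics/w2.png",s["img"])
print(r.get_obs()["position"])
for t in("channel_mouth","keeper_low","lug"):
        for d in r.tip_of("wrist",t)[:2]: print(t,np.round(d["xy"]),round(d["conf"],2),pt(s,P,d["xy"]))
v,u=np.mgrid[0:420,0:560]; K=np.array(s["K"]); z=s["z_map"]
X=(np.stack([(u-K[0,2])/K[0,0],-(v-K[1,2])/K[1,1],-np.ones_like(u,float)],-1)*z[...,None])@P[:3,:3].T+P[:3,3]
X[z==0]=9
np.save("X.npy",X)
roof=X[(abs(X[...,2]-.145)<.004)]
print(len(roof),np.median(roof[:,2]))
# front edge: max x per y-bin
e=[]
for y in np.arange(.10,.38,.01):
    m=roof[abs(roof[:,1]-y)<.004]
    if len(m)>5: e.append((y,m[:,0].max()))
e=np.array(e); print(e)
# keeper pts: height grid around
Q=X[(abs(X[...,1]-.237)<.03)&(X[...,0]>.6)&(X[...,0]<.66)&(X[...,2]>.1)]
for lo in np.arange(.600,.656,.003):
    m=Q[abs(Q[:,0]-lo)<.0015]; print(round(lo,3), [ (round(np.median(k[:,2]),3) if len(k) else None) for y in np.arange(.210,.264,.004) for k in [m[abs(m[:,1]-y)<.002]]])
E
```

```text
time_s: 3.05
position: [0.6229, 0.2401, 0.2852]
ee_rot: [[-1.0, 0.029, -0.0], [0.029, 1.0, -0.0], [0.0, -0.0, -1.0]]
contact_force: [0.7, -0.7, 1.5]
opening: 0.0856
grasp_force: 0.0
[0.6233 0.2422 0.287 ]
channel_mouth [277. 197.] 0.91 [0.6299 0.2359 0.1257]
lug [273. 176.] 0.96 [0.6025 0.2342 0.1628]
85172 0.1446225200905307
[[0.1    0.628 ]
 [0.11   0.6273]
 [0.12   0.626 ]
 [0.13   0.6251]
 [0.14   0.6238]
 [0.15   0.6233]
 [0.16   0.6225]
 [0.17   0.6206]
 [0.18   0.62  ]
 [0.19   0.6192]
 [0.2    0.6179]
 [0.21   0.6232]
 [0.22   0.6406]
 [0.23   0.6409]
 [0.24   0.6393]
 [0.25   0.6384]
 [0.26   0.637 ]
 [0.27   0.6108]
 [0.28   0.6102]
 [0.29   0.6089]
 [0.3    0.6083]
 [0.31   0.6069]
 [0.32   0.6057]
 [0.33   0.6051]
 [0.34   0.6039]
 [0.35   0.6024]
 [0.36   0.602 ]
 [0.37   0.6007]
 [0.38   0.6001]]
0.6 [np.float64(0.144), np.float64(0.144), np.float64(0.145), np.float64(0.144), np.float64(0.145), np.float64(0.145), np.float64(0.145), np.float64(0.153), np.float64(0.152), np.float64(0.145), np.float64(0.145), np.float64(0.145), np.float64(0.145), np.float64(0.145)]
0.603 [
[... 2807 characters left out ...]
144), None]
0.639 [None, None, None, np.float64(0.144), np.float64(0.144), np.float64(0.144), np.float64(0.144), np.float64(0.144), np.float64(0.144), np.float64(0.144), np.float64(0.143), np.float64(0.143), None, None]
0.642 [None, None, None, np.float64(0.143), np.float64(0.143), None, None, None, None, None, None, None, None, None]
0.645 [None, None, None, None, None, None, None, None, None, None, None, None, None, None]
0.648 [None, None, None, None, None, None, None, None, None, None, None, None, None, None]
0.651 [None, None, None, None, None, None, None, None, None, None, None, None, None, None]
0.654 [None, None, None, None, None, None, None, None, None, None, None, None, None, None]
```

View pics/w2.png

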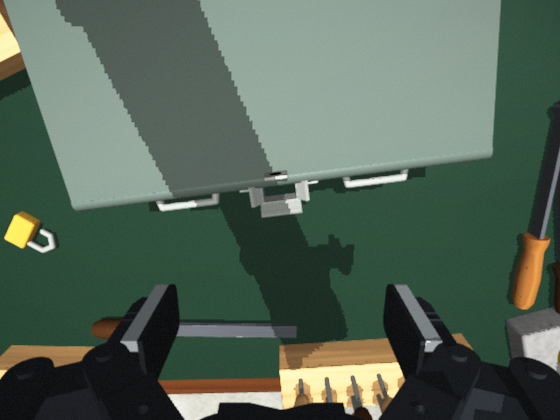

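```bash
python3 - <<'E'
from h import *
np.set_printoptions(precision=4,suppress=True)
X=np.load("X.npy"); roof=X[(abs(X[...,2]-.145)<.004)]
e=np.array([(y,roof[abs(roof[:,1]-y)<.004][:,0].max()) for y in np.r_[.1:.2:.01,.28:.38:.01]])
p=np.polyfit(e[:,0],e[:,1],1); a=np.arctan(-p[0]); print("yaw",np.degrees(a),p)
n=np.array([np.cos(a),np.sin(a)]); t=np.array([-n[1],n[0]])
s,P=cam("wrist")
L=[d["xy"] for d in r.tip_of("wrist","lug")[:1]]; C=[d["xy"] for d in r.tip_of("wrist","channel_mouth")[:1]]
for x in L: l=pt(s,P,x,z=.163)[:2]; print("lug",l,"->",l+.0195*n)
for x in C: print("mouth",pt(s,P,x,z=.144))
# in cabinet frame
c=l+.0195*n
F=X.reshape(-1,3); q=np.c_[(F[:,:2]-c)@n,(F[:,:2]-c)@t,F[:,2]]
lg=q[(abs(q[:,1])<.02)&(abs(q[:,0]+.0195)<.006)&(q[:,2]>.150)&(q[:,2]<.17)]; print("lug n,t range",np.percentile(lg[:,:2],[2,50,98],axis=0), np.percentile(lg[lg[:,2]>.16][:,:2],[2,50,98],axis=0))
k=q[(abs(q[:,1])<.03)&(q[:,0]>-.006)&(q[:,0]<.025)&(q[:,2]>.12)&(q[:,2]<.15)]
for z0 in(.125,.13,.135,.138,.141,.144):
  b=k[abs(k[:,2]-z0)<.0012]
  si=b[abs(b[:,0])<.004]; li=b[abs(b[:,1])<.009]
  f=lambda g:np.round(np.percentile(g,[5,50,95]),4) if len(g)>3 else None
  print(z0,"left",f(si[si[:,1]<0][:,1]),"right",f(si[si[:,1]>0][:,1]),"lip",f(li[li[:,0]>.003][:,0]))
E
```

```text
yaw 5.769834406938448 [-0.101   0.6382]
lug [0.6032 0.2361] -> [0.6226 0.2381]
mouth [0.6233 0.2386 0.144 ]
lug n,t range [[-0.0213 -0.0085]
 [-0.0208 -0.0001]
 [-0.0182  0.0083]] [[-0.0212 -0.0085]
 [-0.0198 -0.0002]
 [-0.0181  0.0081]]
0.125 left [-0.0144 -0.0143 -0.0141] right None lip [0.0067 0.0069 0.0071]
0.13 left None right None lip [0.0067 0.007  0.0073]
0.135 left [-0.0154 -0.0146 -0.0143] right [0.0138 0.0142 0.0149] lip [0.0069 0.0076 0.0087]
0.138 left [-0.0179 -0.0164 -0.0152] right [0.0149 0.0159 0.0169] lip [0.0078 0.0094 0.0112]
0.141 left [-0.02   -0.0186 -0.0176] right [0.0169 0.0182 0.0202] lip [0.0107 0.0116 0.0134]
0.144 left [-0.0241 -0.0219 -0.0199] right [0.0197 0.0217 0.0235] lip [0.0125 0.0145 0.0165]
```

Channel centre is (0.6226, 0.2379), with the cabinet normal at 5.8° from +x. The lip at +7 mm and sides at ±14 mm agree with the description. Now to the bar.

```bash
python3 -m jog '[[[-0.05,-0.15,0.1],[0,0,-0.16],1],[[-0.1,-0.35,0.25],[0,0,-0.32],1],[[-0.15,-0.55,0.4],[0,0,-0.48],1],[[-0.2,-0.75,0.4],[0,0,-0.64],1],[[-0.25,-0.95,0.4],[0,0,-0.8],1]]'
python3 -m jog '[[[-0.05,-0.2,0],[0,0,-0.16],1],[[-0.1,-0.4,0],[0,0,-0.32],1],[[-0.15,-0.6,0],[0,0,-0.48],1],[[-0.2,-0.8,0],[0,0,-0.64],1],[[-0.25,-1,0],[0,0,-0.7],1]]'
python3 -m jog '[[[0,-0.2,-0.05],[0,0,0],1],[[0,-0.3,-0.1],[0,0,0],1],[[0,-0.3,-0.1],[0,0,0],1],[[0,-0.3,-0.1],[0,0,0],1]]'
cat > bar.py <<'E'
from h import *
import sys
np.set_printoptions(precision=4,suppress=True)
s,P=cam("wrist"); save(sys.argv[1],s["img"])
o=r.get_obs();print(o["position"],np.degrees(np.arctan2(o["ee_rot"][1][1],o["ee_rot"][0][1])))
for t in("bar_grip","block_top","screwdriver","file"):
        for d in r.tip_of("wrist",t)[:2]: print(t,np.round(d["xy"]),round(d["conf"],2),pt(s,P,d["xy"]))
v,u=np.mgrid[0:420,0:560]; K=np.array(s["K"]); z=s["z_map"]
X=(np.stack([(u-K[0,2])/K[0,0],-(v-K[1,2])/K[1,1],-np.ones_like(u,float)],-1)*z[...,None])@P[:3,:3].T+P[:3,3]
X[z==0]=9
near=np.hypot(X[...,0]-.467,X[...,1]+.242)<.04
m=near&(abs(X[...,2]-.205)<.003); T=X[m]; print("top",len(T),T.mean(0))
R=cv2.minAreaRect(T[:,:2].astype(np.float32)*1000); print("bar rect mm",R)
B=X[(abs(X[...,2]-.07)<.003)&(np.hypot(X[...,0]-.487,X[...,1]+.287)<.12)]
print("block rect",cv2.minAreaRect(B[:,:2].astype(np.float32)*1000),len(B))
E
python3 bar.py pics/w3.png
```

```text
time_s: 3.9
position: [0.5734, 0.0494, 0.3666]
ee_rot: [[-0.79, 0.614, 0.004], [0.614, 0.79, 0.001], [-0.003, 0.003, -1.0]]
contact_force: [0.6, -0.6, -0.6]
opening: 0.0854
grasp_force: 0.0
time_s: 4.4
position: [0.5229, -0.1504, 0.3651]
ee_rot: [[-0.354, 0.935, 0.002], [0.935, 0.354, 0.0], [-0.0, 0.002, -1.0]]
contact_force: [0.7, 0.1, -0.8]
opening: 0.0851
grasp_force: 0.0
time_s: 4.8
position: [0.5235, -0.2087, 0.3446]
ee_rot: [[-0.357, 0.934, 0.0], [0.934, 0.357, 0.001], [0.0, 0.001, -1.0]]
contact_force: [0.2, 1.4, 0.2]
opening: 0.0855
grasp_force: 0.0
[ 0.5239 -0.2078  0.3448] 21.010747723188274
bar_grip [203. 206.] 0.63 [ 0.4666 -0.2427  0.1957]
bar_grip [219. 184.] 0.61 [ 0.468  -0.2423  0.1199]
block_top [227. 223.] 0.97 [ 0.4894 -0.2865  0.1062]
block_top [296.  41.] 0.76 [ 0.4929 -0.0751  0.0072]
screwdriver [228. 264.] 0.63 [ 0.5057 -0.3364  0.1052]
file [225. 220.] 0.79 [ 0.4859 -0.2864  0.1013]
top 342 [ 0.4679 -0.2467  0.2044]
bar rect mm ((467.8526916503906, -247.10208129882812), (23.946083068847656, 10.533750534057617), 19.913528442382812)
block rect ((485.6304016113281, -299.28082275390625), (85.29474639892578, 191.01890563964844), 18.998125076293945) 6577
```

View pics/w3.png

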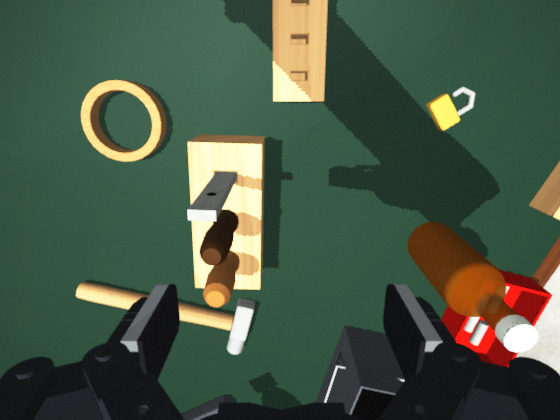

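The choice, checked close up, is the steel bar with a dark hole at (212,193), in the end slot of the 85×190 block. Its top measures 24×10 mm at z 0.204. The file (219,237) and screwdriver (220,278) are beside it.

```bash
python3 -m jog '[[[-0.14,-0.1,0],[0,0,-0.038],0.3],[[-0.28,-0.197,-0.1],[0,0,-0.038],0.3],[[-0.28,-0.197,-0.3],[0,0,-0.038],0.3],[[-0.28,-0.197,-0.5],[0,0,-0.038],0.3],[[-0.28,-0.197,-0.5],[0,0,-0.038],0.3]]' 60
python3 - <<'E'
from h import *
s,P=cam("wrist"); save("pics/w4.png",s["img"]); o=r.get_obs(); print(o["position"],o["opening"],o["contact_force"])
E
```

```text
time_s: 5.55
position: [0.4643, -0.2464, 0.2397]
ee_rot: [[-0.33, 0.944, -0.008], [0.944, 0.33, 0.003], [0.006, -0.007, -1.0]]
contact_force: [-0.3, 1.1, -0.9]
opening: 0.0557
grasp_force: 0.0
[ 0.46618837 -0.24732559  0.24293554] 0.05571389195086745 [ 0.08235997 -0.18346631  0.93413665]
```

View pics/w4.png

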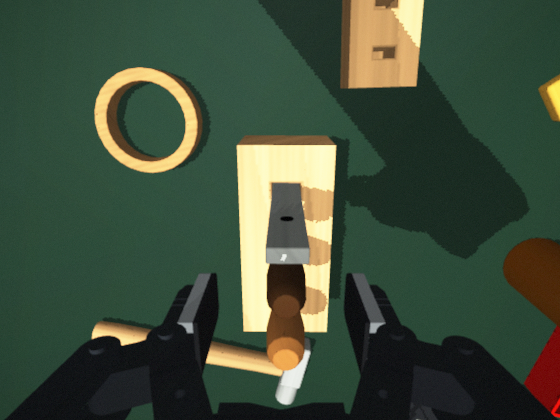

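Fingers straddle the bar, whose top is at (287,255), with a small offset to +x. I'll descend and grip.

```bash
python3 -m jog '[[[0.008,0,-0.12],[0,0,0],0.3],[[0.008,0,-0.24],[0,0,0],0.3],[[0.008,0,-0.34],[0,0,0],0.3],[[0.008,0,-0.34],[0,0,0],0.3],[[0.008,0,-0.34],[0,0,0],0.3]]' 60
python3 -m jog '[[[0,0,0],[0,0,0],-1],[[0,0,0],[0,0,0],-1],[[0,0,0],[0,0,0],-1],[[0,0,0],[0,0,0],-1],[[0,0,0],[0,0,0],-1]]' 70
python3 -m jog '[[[0,0,0],[0,0,0],-1],[[0,0,0],[0,0,0],-1]]'
```

```text
time_s: 6.1
position: [0.4703, -0.249, 0.1785]
ee_rot: [[-0.329, 0.944, 0.003], [0.944, 0.33, -0.001], [-0.002, 0.002, -1.0]]
contact_force: [0.4, -0.0, 0.4]
opening: 0.0554
grasp_force: 0.0
time_s: 6.6
position: [0.4697, -0.2494, 0.1781]
ee_rot: [[-0.329, 0.944, 0.003], [0.944, 0.329, -0.001], [-0.002, 0.002, -1.0]]
contact_force: [-1.3, -0.1, 6.0]
opening: 0.0226
grasp_force: 68.7
time_s: 6.8
position: [0.4696, -0.2494, 0.1781]
ee_rot: [[-0.329, 0.944, 0.003], [0.944, 0.329, -0.001], [-0.002, 0.002, -1.0]]
contact_force: [-0.8, 0.4, 6.5]
opening: 0.0225
grasp_force: 68.7
```

```bash
python3 -m jog '[[[0,0,0.06],[0,0,0],-1],[[0,0,0.15],[0,0,0],-1],[[0,0,0.25],[0,0,0],-1],[[0,0,0.35],[0,0,0],-1],[[0,0,0.45],[0,0,0],-1]]'
python3 -m jog '[[[0,0,0.12],[0,0,0],-1],[[0,0,0.26],[0,0,0],-1],[[0,0,0.4],[0,0,0],-1],[[0,0,0.5],[0,0,0],-1],[[0,0,0.5],[0,0,0],-1]]'
python3 - <<'E'
from h import *
s,P=cam("wrist"); save("pics/w5.png",s["img"]); o=r.get_obs(); print(o["position"],o["opening"],o["contact_force"],o["ft_torque"])
E
```

```text
time_s: 7.3
position: [0.4685, -0.2486, 0.2675]
ee_rot: [[-0.329, 0.944, -0.0], [0.944, 0.329, 0.0], [0.0, -0.0, -1.0]]
contact_force: [0.2, -0.7, -2.0]
opening: 0.0226
grasp_force: 69.0
time_s: 7.8
position: [0.4697, -0.2494, 0.3695]
ee_rot: [[-0.329, 0.944, 0.005], [0.944, 0.329, -0.002], [-0.003, 0.004, -1.0]]
contact_force: [-0.0, -0.9, -2.3]
opening: 0.0224
grasp_force: 69.0
[ 0.46908731 -0.24901608  0.3673667 ] 0.02251215532763469 [ 0.25562866 -0.0139114  -2.39332198] [-0.04584332  0.0301798  -0.00889059]
```

View pics/w5.png

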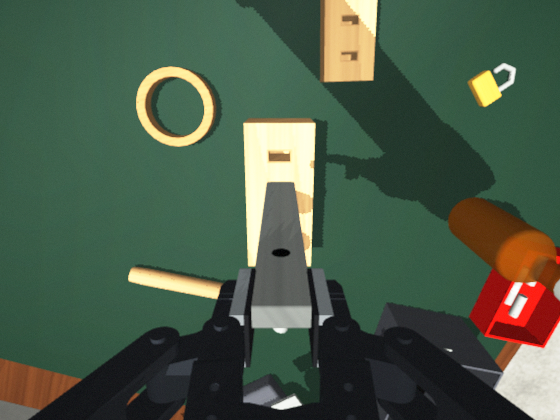

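The bar is out of the block and hangs straight in the grip, its foot at (281,185). Next I'll measure its offset and tilt in the tool frame from the wrist depth.

```bash
cat > inhand.py <<'E'
from h import *
np.set_printoptions(precision=4,suppress=True)
s=r.snapshot("wrist"); H=np.array(s["hand_eye"])
v,u=np.mgrid[0:420,0:560]; K=np.array(s["K"]); z=s["z_map"]
X=(np.stack([(u-K[0,2])/K[0,0],-(v-K[1,2])/K[1,1],-np.ones_like(u,float)],-1)*z[...,None])@H[:3,:3].T+H[:3,3]
F=X[z>0]
b=F[(abs(F[:,0])<.025)&(abs(F[:,1])<.02)&(F[:,2]>-.03)&(F[:,2]<.19)]
print("z range",b[:,2].min(),b[:,2].max())
f=b[(b[:,2]>.01)&(b[:,2]<.155)&(abs(b[:,1])<.008)]
p=np.polyfit(f[:,2],f[:,0],1); k=abs(f[:,0]-np.polyval(p,f[:,2]))<.002; p=np.polyfit(f[k][:,2],f[k][:,0],1)
print("face x = %.4f*z + %.4f  std %.4f"%(p[0],p[1],np.std(f[k][:,0]-np.polyval(p,f[k][:,2]))))
q=np.polyfit(f[:,1],f[:,0],1); print("yaw slope dx/dy",q[0])
for c in np.arange(.01,.17,.02):
    m=b[(abs(b[:,2]-c)<.006)]; 
    if len(m)>9: print(round(c,3),"y",m[:,1].min(),m[:,1].max(),"mid",(m[:,1].min()+m[:,1].max())/2,"x",np.median(m[:,0]))
t=b[b[:,2]<-.01]; 
if len(t): print("top",t.mean(0),t.min(0),t.max(0))
E
python3 inhand.py
```

```text
z range -0.029997565332546175 0.16107567148455953
face x = 0.0024*z + 0.0071  std 0.0003
yaw slope dx/dy -0.0033734144547658295
0.01 y -0.011908593425572855 0.01204087729188444 mid 6.614193315579268e-05 x 0.007141290616835515
0.03 y -0.012014480754229962 0.011829694612386261 mid -9.23930709218505e-05 x 0.007141888777993648
0.05 y -0.012061556916141416 0.011788419409645102 mid -0.00013656875324815666 x 0.007256910933476718
0.07 y -0.012201314085106782 0.011680287216978235 mid -0.00026051343406427365 x 0.0072678618834514375
0.09 y -0.012190776969361166 0.011534231812073732 mid -0.00032827257864371726 x 0.007353966359486076
0.11 y -0.012345770455046775 0.011385244728757767 mid -0.0004802628631445042 x 0.007399905688503877
0.13 y -0.012163643302929563 0.011379117600686921 mid -0.000392262851121321 x 0.007444003111114608
0.15 y -0.012203055989487628 0.011140305405834076 mid -0.000531375291826776 x 0.007534688365371314
top [ 0.006   0.     -0.0221] [-0.0114 -0.02   -0.03  ] [ 0.0116  0.02   -0.01  ]
```

Bar centre at its foot is +2.4 mm along tool x and −0.5 mm along tool y, with its foot 168 mm below the TCP and no significant tilt. The hover target for the TCP is (0.625, 0.2386) with tool y at 95.8°.

```bash
python3 -m jog '[[[0.1,0.12,0],[0,0,0.16],-1],[[0.2,0.27,0],[0,0,0.32],-1],[[0.3,0.45,0],[0,0,0.48],-1],[[0.4,0.62,0],[0,0,0.64],-1],[[0.5,0.8,0],[0,0,0.8],-1]]'
python3 -m jog '[[[0.1,0.16,0],[0,0,0.16],-1],[[0.2,0.34,0],[0,0,0.32],-1],[[0.28,0.52,0],[0,0,0.48],-1],[[0.28,0.7,0],[0,0,0.64],-1],[[0.28,0.88,0],[0,0,0.8],-1]]'
python3 -m jog '[[[0,0.15,0],[0,0,0.1],-1],[[0,0.3,0],[0,0,0.1],-1],[[0,0.45,0],[0,0,0.1],-1],[[0,0.6,0],[0,0,0.1],-1],[[0,0.75,0],[0,0,0.1],-1]]'
python3 -m jog '[[[0,0,0],[0,0,0],-1],[[0,0,0],[0,0,0],-1]]'
```

```text
time_s: 8.4
position: [0.5686, -0.0874, 0.3643]
ee_rot: [[-0.824, 0.567, -0.003], [0.567, 0.824, 0.0], [0.003, -0.002, -1.0]]
contact_force: [0.8, 0.2, -1.5]
opening: 0.0225
grasp_force: 69.0
time_s: 8.9
position: [0.6243, 0.0887, 0.3634]
ee_rot: [[-1.0, -0.026, -0.004], [-0.026, 1.0, -0.001], [0.004, -0.001, -1.0]]
contact_force: [0.7, 0.2, -1.5]
opening: 0.0226
grasp_force: 69.0
time_s: 9.4
position: [0.6244, 0.2383, 0.3649]
ee_rot: [[-0.995, -0.098, -0.002], [-0.098, 0.995, -0.001], [0.002, -0.001, -1.0]]
contact_force: [-0.1, -0.3, -2.3]
opening: 0.0226
grasp_force: 69.0
time_s: 9.6
position: [0.6243, 0.2381, 0.3647]
ee_rot: [[-0.995, -0.101, -0.002], [-0.101, 0.995, -0.002], [0.002, -0.001, -1.0]]
contact_force: [0.2, -0.1, -1.5]
opening: 0.0224
grasp_force: 69.1
```

```bash
python3 -m jog '[[[0.003,0.002,-0.1],[0,0,0],-1],[[0.003,0.002,-0.2],[0,0,0],-1],[[0.003,0.002,-0.22],[0,0,0],-1],[[0.003,0.002,-0.22],[0,0,0],-1]]'
python3 - <<'E'
from h import *
np.set_printoptions(precision=4,suppress=True)
w=r.snapshot("wrist")["img"]; s=r.snapshot("side")["img"]
o=r.get_obs(); print(o["position"],o["contact_force"])
a=cv2.resize(w[130:330,180:380],(400,400)); b=cv2.resize(s[270:400,160:290],(400,400))
save("pics/c6.png",np.hstack([a,b]))
E
python3 inhand.py
```

```text
time_s: 10.0
position: [0.6252, 0.2362, 0.3215]
ee_rot: [[-0.995, -0.097, -0.002], [-0.097, 0.995, -0.001], [0.002, -0.001, -1.0]]
contact_force: [0.5, 0.2, -2.1]
opening: 0.0226
grasp_force: 69.1
[0.6259 0.237  0.3234] [-1.0135  0.8454 -1.8739]
z range -0.029999603836461733 0.1895425872964105
face x = 0.0019*z + 0.0070  std 0.0002
yaw slope dx/dy -0.0011551197097012817
0.01 y -0.012663253143323817 0.011299435876020916 mid -0.0006819086336514509 x 0.006972261678400163
0.03 y -0.012685398500726707 0.011192468435613633 mid -0.0007464650325565373 x 0.007032889242546553
0.05 y -0.012787465567806546 0.011100954567740887 mid -0.0008432555000328296 x 0.007116145034344032
0.07 y -0.01290753057059681 0.0110073726230959 mid -0.0009500789737504553 x 0.007129756246190902
0.09 y -0.01296409638977571 0.01071838889772214 mid -0.0011228537460267847 x 0.007199825172178681
0.11 y -0.013099421620255692 0.01065285657334095 mid -0.0012232825234573712 x 0.007229487825334349
0.13 y -0.01291417878558543 0.010629292847905118 mid -0.0011424429688401561 x 0.007248827991697876
0.15 y -0.01282459537522405 0.010598832157237061 mid -0.0011128816089934941 x 0.007309005878459285
top [ 0.0059 -0.0001 -0.0221] [-0.0115 -0.02   -0.03  ] [ 0.0116  0.02   -0.01  ]
```

View pics/c6.png

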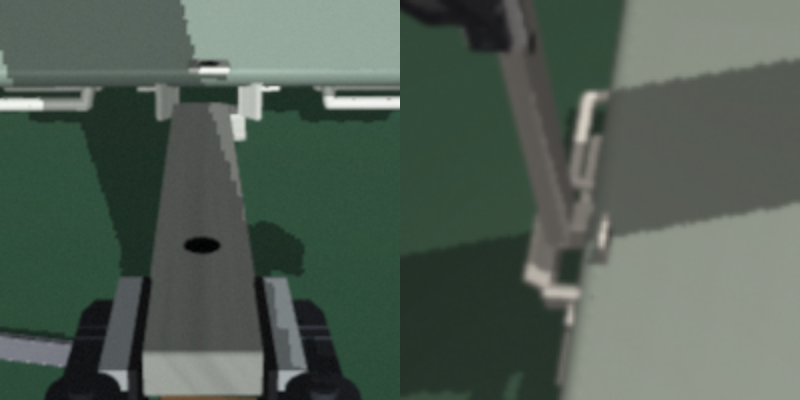

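In the crop the foot (204,105) is centred about 1.5 mm left of the middle of the keeper arms (208), which agrees with the measured pose. I'll correct +2 mm in y and go down into the upper keeper.

```bash
python3 -m jog '[[[-0.002,0.01,0],[0,0,0],-1],[[-0.002,0.01,-0.04],[0,0,0],-1],[[-0.002,0.01,-0.1],[0,0,0],-1],[[-0.002,0.01,-0.16],[0,0,0],-1],[[-0.002,0.01,-0.2],[0,0,0],-1]]'
python3 -m jog '[[[0,0,-0.06],[0,0,0],-1],[[0,0,-0.12],[0,0,0],-1],[[0,0,-0.18],[0,0,0],-1],[[0,0,-0.2],[0,0,0],-1],[[0,0,-0.2],[0,0,0],-1]]'
```

```text
time_s: 10.65
position: [0.6243, 0.2394, 0.2799]
ee_rot: [[-0.995, -0.099, -0.002], [-0.099, 0.995, -0.001], [0.003, -0.001, -1.0]]
contact_force: [-0.4, 0.0, -2.5]
opening: 0.0224
grasp_force: 69.1
time_s: 11.15
position: [0.6246, 0.2396, 0.2412]
ee_rot: [[-0.995, -0.099, -0.002], [-0.099, 0.995, -0.001], [0.002, -0.0, -1.0]]
contact_force: [-0.1, -0.9, -1.4]
opening: 0.0226
grasp_force: 69.1
```

The bar is through the upper keeper with no contact force. I'll continue to the lower keeper.

```bash
python3 -m jog '[[[0,0,-0.06],[0,0,0],-1],[[0,0,-0.12],[0,0,0],-1],[[0,0,-0.18],[0,0,0],-1],[[0,0,-0.2],[0,0,0],-1],[[0,0,-0.2],[0,0,0],-1]]'
python3 -m jog '[[[0,0,-0.03],[0,0,0],-1],[[0,0,-0.06],[0,0,0],-1],[[0,0,-0.08],[0,0,0],-1],[[0,0,-0.08],[0,0,0],-1]]' 110
```

```text
time_s: 11.65
position: [0.6244, 0.2395, 0.2009]
ee_rot: [[-0.995, -0.099, -0.002], [-0.099, 0.995, -0.001], [0.002, -0.001, -1.0]]
contact_force: [-0.2, 0.1, -2.0]
opening: 0.0222
grasp_force: 69.1
time_s: 12.05
position: [0.6246, 0.2396, 0.1854]
ee_rot: [[-0.995, -0.099, -0.001], [-0.099, 0.995, -0.0], [0.001, -0.0, -1.0]]
contact_force: [-1.3, -0.0, -3.1]
opening: 0.0216
grasp_force: 107.8
```

Foot is at about 17 mm, inside the lower keeper. Now I'll press onto the spring in small steps.

```bash
python3 -m jog '[[[0,0,-0.01],[0,0,0],-1],[[0,0,-0.02],[0,0,0],-1],[[0,0,-0.03],[0,0,0],-1],[[0,0,-0.03],[0,0,0],-1]]'
python3 -m jog '[[[0,0,-0.01],[0,0,0],-1],[[0,0,-0.02],[0,0,0],-1],[[0,0,-0.02],[0,0,0],-1]]'
```

```text
time_s: 12.45
position: [0.6256, 0.2398, 0.1814]
ee_rot: [[-0.995, -0.099, 0.002], [-0.099, 0.995, 0.001], [-0.002, 0.001, -1.0]]
contact_force: [0.4, -0.2, 4.4]
opening: 0.0216
grasp_force: 108.4
time_s: 12.75
position: [0.6257, 0.2398, 0.1776]
ee_rot: [[-0.995, -0.099, 0.002], [-0.099, 0.995, 0.001], [-0.002, 0.001, -1.0]]
contact_force: [-0.1, -0.4, 6.5]
opening: 0.0218
grasp_force: 108.8
```

```bash
python3 -m jog '[[[0,0,-0.01],[0,0,0],-1],[[0,0,-0.015],[0,0,0],-1],[[0,0,-0.015],[0,0,0],-1]]'
python3 -m jog '[[[0,0,-0.01],[0,0,0],-1],[[0,0,-0.01],[0,0,0],-1],[[0,0,-0.01],[0,0,0],-1]]'
python3 -m jog '[[[0,0,-0.01],[0,0,0],-1],[[0,0,-0.01],[0,0,0],-1],[[0,0,-0.01],[0,0,0],-1]]'
```

```text
time_s: 13.05
position: [0.626, 0.2398, 0.1753]
ee_rot: [[-0.995, -0.099, 0.003], [-0.099, 0.995, 0.001], [-0.003, 0.001, -1.0]]
contact_force: [-0.3, -0.1, 9.6]
opening: 0.0217
grasp_force: 109.1
time_s: 13.35
position: [0.6263, 0.24, 0.1743]
ee_rot: [[-0.995, -0.099, 0.004], [-0.099, 0.995, 0.002], [-0.004, 0.001, -1.0]]
contact_force: [-2.4, -0.8, 10.9]
opening: 0.022
grasp_force: 109.5
time_s: 13.65
position: [0.627, 0.2401, 0.1742]
ee_rot: [[-0.995, -0.099, 0.006], [-0.099, 0.995, 0.003], [-0.006, 0.002, -1.0]]
contact_force: [-1.2, -1.0, 17.9]
opening: 0.0212
grasp_force: 110.3
```

```bash
python3 -m jog '[[[0,0,-0.01],[0,0,0],-1],[[0,0,-0.01],[0,0,0],-1],[[0,0,-0.01],[0,0,0],-1]]'
python3 -m jog '[[[0,0,0],[0,0,0],-1],[[0,0,0],[0,0,0],-1],[[0,0,0],[0,0,0],-1]]'
python3 - <<'E'
from h import *
np.set_printoptions(precision=4,suppress=True)
w=r.snapshot("wrist")["img"]; s=r.snapshot("side")["img"]; t=r.snapshot("top")["img"]
save("pics/c7.png",np.hstack([cv2.resize(w[180:380,180:380],(400,400)),cv2.resize(s[100:400,160:460],(400,400))]))
o=r.get_obs(); print(o["position"],o["contact_force"],o["time_s"])
E
python3 inhand.py | tail -3
```

```text
time_s: 13.95
position: [0.6274, 0.2402, 0.1741]
ee_rot: [[-0.995, -0.099, 0.007], [-0.099, 0.995, 0.003], [-0.008, 0.003, -1.0]]
contact_force: [-3.9, -1.2, 23.3]
opening: 0.0216
grasp_force: 111.1
time_s: 14.25
position: [0.6274, 0.2402, 0.1741]
ee_rot: [[-0.995, -0.099, 0.007], [-0.099, 0.995, 0.003], [-0.008, 0.003, -1.0]]
contact_force: [-4.1, -2.5, 24.3]
opening: 0.0217
grasp_force: 111.1
[0.6274 0.2401 0.1741] [-3.6087 -2.3894 23.9496] 14.4
0.03 y -0.01999936956684942 0.019992110248175425 mid -3.6296593369979785e-06 x 0.012024887272766766
0.05 y -0.016067129677577733 0.0121669518306224 mid -0.0019500889234776667 x 0.003526647114432027
top [ 0.0059 -0.0001 -0.022 ] [-0.0116 -0.02   -0.03  ] [ 0.0117  0.02   -0.01  ]
```

View pics/c7.png

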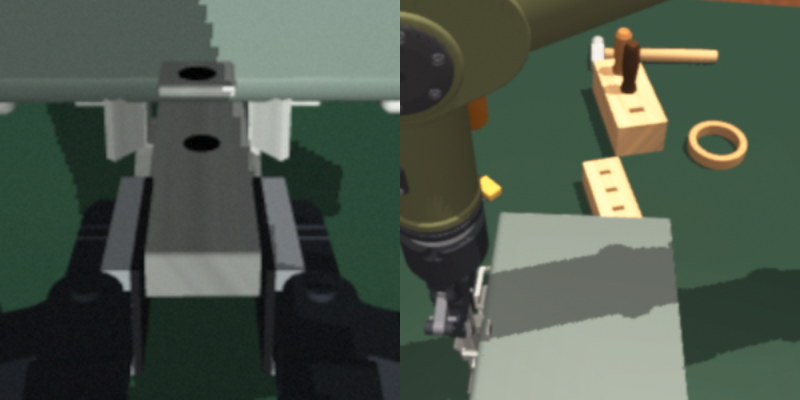

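The bar is in the keepers with its hole at (200,143), next to the lug at (197,75). The file and screwdriver still stand in the block. The TCP stopped at 0.174, the computed home height, while the push rose from 11 to 24 N, so the bar is on the stop. Handing in.

```bash
python3 -c "
from workcell import r
print(r.finish_job())"
```

```text
the job is handed in; nothing more can be done
None
```

The locking bar is down through both keepers and on its stop, still gripped and pressed down with about 24 N, and I handed the job in at 14.4 s; the other two tools and the padlock were not touched.

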